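# Hang the thread cabinet's lift-off door

### The arm

A 7-joint arm with a two-finger parallel gripper is mounted at the origin on the work surface. World frame = base frame: x ahead of the robot, y to its left, z up, the work surface at z = 0. Lengths are in m, angles in rad, forces in N, time in s.
With the tool pointing down it reaches from about 0.425 to 0.925 m from the base axis. Payload 6.8 kg.
Tool frame: the origin (TCP) lies on the front face of the gripper's body, between the roots of the fingers; the fingertips stand 73 mm ahead of it and the grasp point (between the pads) lies 54 mm ahead of it (env.nose_length is the distance from the TCP to the fingertips, in m); z points along the fingers, y is the direction in which the jaws open and shut (so a half turn about z gives the same grasp; the last joint's range is limited). The gripper opens to 85 mm and grips with 20 to 120 N. Pads are 22 mm wide; open, the fingers measure 114 mm over their backs; the gripper's body (76 mm by 85 mm) begins 54 mm behind the grasp point. The pads swing forward as they close: fully open they stand 13 mm farther back than shut.
Start: joints at [1.055, 0.477, 0.022, 1.555, -0.011, 1.109, -0.083], TCP at [0.268, -0.62, 0.304] pointing down, gripper open.
Joint ranges: [-2.96, 2.96], [-0.34, 2.1], [-1.41, 1.46], [0.24, 2.44], [-1.37, 4.51], [0.17, 1.92], [-2.96, 2.96]. Speed limits (rad/s): [2.39, 2.39, 3.14, 3.14, 3.14, 3.14, 3.14].

### API

Orientations are given as a unit quaternion [w, x, y, z].
In Python, from cell import env, kin, camera, calibration, job gives the robot as it stands. The module is installed in compiled form; this text tells all that it offers. Calls block until the motion is done:
- env.reach(position, orientation): joint-space move of the TCP to a pose.
- env.movel(position, velocity=0.15, rot=None, stop_force=None): straight line of the TCP; rot=None keeps the orientation; velocity is the mean speed in m/s. With stop_force (N) it stops when the force on the tool has changed by that much, and returns True; else False.
- env.goto_joints(angles): joint-space move.
- env.grip(opening, f_grip=None): finger opening in m; f_grip is the grip in N (None keeps the last); returns when the fingers have stopped.
- env.dwell(seconds).
- kin.inverse_kinematics(position, orientation): joint angles nearest the present ones, or None.
- env.get_state(): the state.
- camera(name): name is "side" or "top" or "wrist"; returns (picture, depth): 384x512x3 uint8, blue, green, red; 384x512 float32, m along the optical axis (not along the pixel's ray), 0 where there is no reading.
- calibration(name): a dict with "fx", "fy", "cx", "cy" (pixels), "rvec" (rotation vector, rad) and "tvec" (3), from world to camera coordinates, as OpenCV has them. Camera axes: x right, y down, z forward; pixel columns grow to the right and rows downward; lengths in m; the calibration is good to about 2 mm. A picture is of the moment at which its call begins: read the wrist's pose just before it. calibration takes no time and is no camera call; for the wrist camera it gives the pose at the moment of the call.
A pose or a line that the arm cannot do raises env.PlanningError and nothing moves.
- job.job_done(): hands the job in, once; it reports no verdict.
The state is a dict: "time": time; "qpos": joint angles; "joint_velocities": joint speeds; "joint_torque": joint torques, N m; "tcp_pos": TCP position; "orientation": TCP orientation; "force": force on the tool from outside, world axes, zero at the start; "torque": the same for the moment, N m; "opening": finger opening in m.
Only numpy, scipy, OpenCV 4.12 (cv2) and the standard library are available. Lean on these libraries where they do the work, as an engineer would, in place of code of your own. Each camera call takes 0.05 s, during which the arm holds its last target.

### The job

Lift the little wooden door out of the board rack and hang it on the thread cabinet: lower both hinge knuckles together, right down onto the two pintle pins, then swing the door fully shut against the bumpers and let go. The strip that carries the pins is not set exactly, so feel for them and for the seat; never force or bang the door on the cabinet, and leave everything else on the table where it is.

Things in the scene. Friction and masses are not known exactly. Their poses are not given: they have to be found in the camera images.
- door_center (a point): Centre of the loose cabinet door: light wooden frame 170 wide, 205 tall, 16 thick, thin panel; 0.34-0.61 kg, balanced at mid-width. Steel knob half-way up by the free edge, 20 mm proud of the outside. Axes: x along the width to the free edge (knuckles at the -x edge), y out of the outside (knob) face, z up. Plain top edge 102 mm above this point; solid top rail 32 mm tall.
- knuckle_low (a point): The door's lower hinge knuckle: upright steel tube 20 long, outside diameter 17, hole 10 right through, its axis 11 mm off the door's edge in the mid-plane of its thickness. The point is the centre of the hole's lower mouth, 30 mm above the door's bottom edge. Axes as the door's. Knocks on the knuckles can shift and tilt the door a few mm in the grip; this pose follows.
- knuckle_up (a point): The door's upper hinge knuckle, the same, 120 mm straight above the lower one. The point is the centre of the hole's lower mouth, 150 mm above the door's bottom edge. Axes as the door's.
- free_edge (a point): Point on the door's inside face, half-way up, 10 mm in from the free (knob) edge: 171 mm from the hinge axis along the door. With the door shut it is at x = -78.5 mm in the cabinet's axes. Axes as the door's.
- cabinet: Fixed cabinet 150 deep, 215 wide, 262 tall, open front. Origin: under its centre; x to its back, y along the front, z up. Face at x -75, two 3.5 mm bumpers at its +y side. Two pintle pins (diameter 6.4, flat top, 22 tall over a shoulder) at x -86.5, nominally y -90, shoulders z 60 and 180. Both are on one strip in slots: together up to 5 mm off in y and in z, but rigid: feel for them.
- rack: Fixed wooden board rack, base 160 x 200 x 12 mm with two slots side by side at x = -29 and x = +29 mm in its axes. Each slot runs along y between two pairs of dowels (diameter 8, up to 84 mm above the table, 19 mm free width). The door stands upright on its bottom edge in one slot, a cork board in the other. Origin: centre of the base's underside, z up.
- board_center (a point): Centre of a loose cork macrame board, 180 x 16 x 100 mm tall, upright in the rack's other slot. A bystander.
- reel_big: Loose big thread reel standing on the blue mat, diameter 60, 85 tall; origin at the centre of its underside. A bystander.
- reel_small: Loose small thread reel standing on the blue mat, diameter 42, 65 tall; origin at the centre of its underside. A bystander.
- dish: Loose terracotta bead dish, diameter 84, 34 tall; origin at the centre of its underside. A bystander.
- scissors: Loose scissors lying on the blue mat, 180 long, about 10 tall; origin by their pivot. A bystander.
- marker: Loose pen lying on the table, 130 x 12 x 12 mm; origin under its middle. A bystander.
There are look-alikes about, which are no part of the job. Leave any black or blue look-alike of the part that bears door_center alone.

How it is judged:
By the outcome, as a careful person would: the job done as asked, in the order asked, and still so for the second after the job is handed in, with the robot touching nothing.
It also fails if it takes over 72 s, if anything falls off the work surface, if the arm or the gripper's body presses on something with over 40 N, if the wrist force passes 120 N, or if a joint passes its speed limit or range.

## Working session

There is one attempt and no reset: what is moved stays moved. The work goes in short steps, each a Python script; the robot and the scene stay as the last script left them, time stands still between calls to the robot, and variables do not carry over. Pictures are saved under pics/ and viewed, and the job is handed in when it is done.

```bash
ls; mkdir -p pics
python3 - <<'E'
from cell import env,kin,camera,calibration,job
import cv2,numpy as np
for n in ["side","top","wrist"]:
    p,d=camera(n); cv2.imwrite(f"pics/{n}0.png",p); np.save(f"pics/{n}0.npy",d)
    c=calibration(n); print(n,c, np.linalg.norm(d))
    np.save(f"pics/{n}0c.npy",c,allow_pickle=True)
print(env.get_state())
E
```

```text
pics
side {'fx': 421.92795703996427, 'fy': 421.92795703996427, 'cx': 250.48302933946243, 'cy': 197.28763553475127, 'rvec': array([ 0.88260792, -2.53571553,  1.0599657 ]), 'tvec': array([0.46245885, 0.21410765, 1.13000202])} 778.9612
top {'fx': 357.11154004909497, 'fy': 357.11154004909497, 'cx': 251.06543965671963, 'cy': 190.18600658894545, 'rvec': array([ 2.15967792, -2.18368828,  0.0874809 ]), 'tvec': array([0.15258417, 0.52381462, 1.0201651 ])} 531.1116
wrist {'fx': 319.8452050948522, 'fy': 319.8452050948522, 'cx': 254.9976064114595, 'cy': 189.94600983690694, 'rvec': array([-2.41992792,  1.59036861,  0.23024984]), 'tvec': array([-0.67353785, -0.03685333,  0.37912222])} 185.40807
{'time': 0.15, 'qpos': array([ 1.0548962 ,  0.47764551,  0.02236384,  1.55620494, -0.01147271,
        1.10931002, -0.08307594]), 'joint_velocities': array([ 2.25859407e-04, -8.56826594e-04, -1.10336646e-03, -5.08962226e-03,
        8.19458201e-04, -9.55898492e-05, -7.03383755e-04]), 'joint_torque': array([ 3.02129520e-03, -5.96928227e+01,  1.61041807e+00, -2.81489897e+01,
        1.26362333e-02,  6.56106218e-03,  9.32987490e-06]), 'tcp_pos': array([ 0.26754638, -0.61933151,  0.30313386]), 'orientation': array([-6.88176443e-04,  9.79280105e-01,  2.02509155e-01, -2.10715350e-04]), 'force': array([ 0.10910235,  0.07112685, -0.41020964]), 'torque': array([-0.02779049,  0.03123087,  0.02229524]), 'opening': 0.08598145110504005}
```

View pics/side0.png

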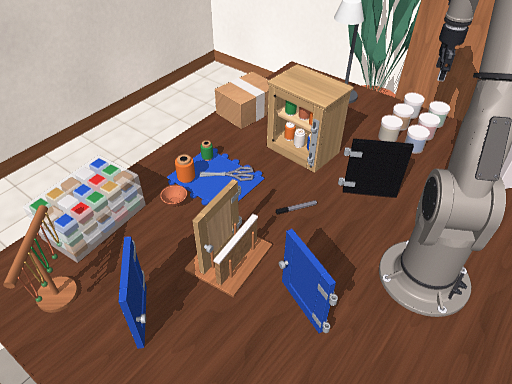

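View pics/top0.png

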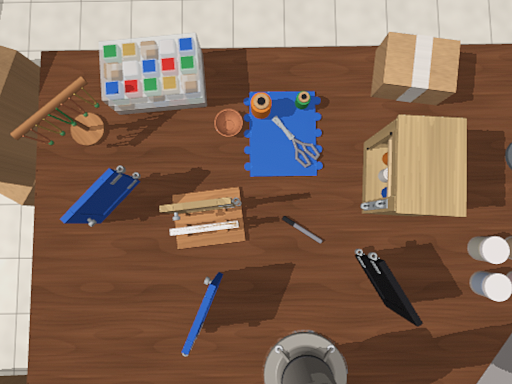

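View pics/wrist0.png

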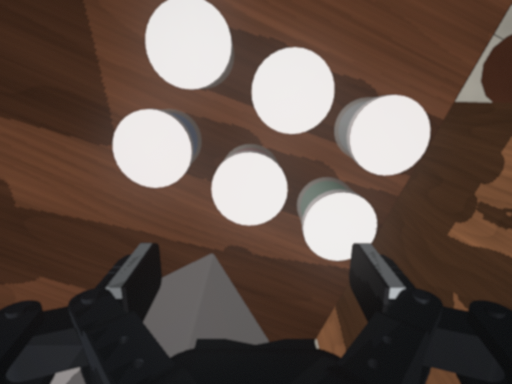

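```bash
cat > h.py <<'E'
import numpy as np,cv2
def cloud(n,tag='0'):
    d=np.load(f"pics/{n}{tag}.npy"); c=np.load(f"pics/{n}{tag}c.npy",allow_pickle=True).item()
    return unproj(d,c)
def unproj(d,c):
    v,u=np.mgrid[:384,:512]
    P=np.stack([(u-c['cx'])/c['fx']*d,(v-c['cy'])/c['fy']*d,d],-1)
    R=cv2.Rodrigues(c['rvec'])[0]
    W=(P-c['tvec'])@R
    W[d==0]=np.nan
    return W
def proj(p,c):
    R=cv2.Rodrigues(c['rvec'])[0]
    q=R@np.asarray(p)+c['tvec']; return c['fx']*q[0]/q[2]+c['cx'],c['fy']*q[1]/q[2]+c['cy'],q[2]
E
python3 - <<'E'
from h import *
for n in ['top','side']:
    W=cloud(n); p=cv2.imread(f'pics/{n}0.png')
    c=np.load(f"pics/{n}0c.npy",allow_pickle=True).item()
    print(n,'cam pos',-cv2.Rodrigues(c['rvec'])[0].T@c['tvec'])
    for lo,hi,name in [((0.2,-.7,.23),(.8,-.1,.30),'cabtop'),((.2,0,.2),(.6,.4,.235),'doortop')]:
        m=((W>lo)&(W<hi)).all(-1)
        X=W[m]; 
        if len(X)<20: print(name,len(X)); continue
        print(name,len(X),np.median(X,0),X.min(0),X.max(0), cv2.minAreaRect(X[:,:2].astype(np.float32)*1000))
p=cv2.imread('pics/top0.png')
cv2.imwrite('pics/a.png',np.hstack([cv2.resize(p[165:265,140:265],(500,400),interpolation=cv2.INTER_CUBIC),]))
cv2.imwrite('pics/b.png',cv2.resize(p[180:230,345:420],(750,500),interpolation=cv2.INTER_CUBIC))
p=cv2.imread('pics/side0.png')
cv2.imwrite('pics/c.png',cv2.resize(p[60:175,260:360],(520,598),interpolation=cv2.INTER_CUBIC))
cv2.imwrite('pics/d.png',cv2.resize(p[170:300,180:280],(460,598),interpolation=cv2.INTER_CUBIC))
E
```

```text
top cam pos [0.43250121 0.13833354 1.06405219]
cabtop 7275 [ 0.55473288 -0.25921122  0.26154624] [ 0.4409762  -0.34961207  0.23000103] [ 0.67376061 -0.1798412   0.26646768] ((557.6726684570312, -264.202880859375), (157.2642364501953, 227.55079650878906), 86.31657409667969)
doortop 787 [0.46970518 0.26236206 0.21516722] [0.20037187 0.19371877 0.20084553] [0.49272257 0.36256216 0.22052575] ((343.3984375, 263.6669616699219), (282.4129333496094, 169.81173706054688), 6.510507583618164)
side cam pos [-0.04428533  0.79939933  0.94636904]
cabtop 2675 [ 0.53846379 -0.24835473  0.26158876] [ 0.22789536 -0.69012754  0.23003553] [ 0.67480556 -0.17565493  0.29988891] ((448.3324279785156, -429.8019104003906), (518.5723876953125, 415.51788330078125), 84.69880676269531)
doortop 822 [0.46765469 0.26801542 0.21047322] [0.20039845 0.1955849  0.20000278] [0.49385297 0.36548297 0.22090811] ((344.62060546875, 265.9952697753906), (284.6807861328125, 170.85536193847656), 6.309851169586182)
```

View pics/a.png

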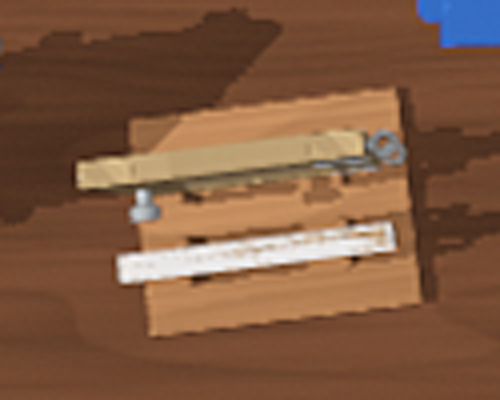

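View pics/b.png

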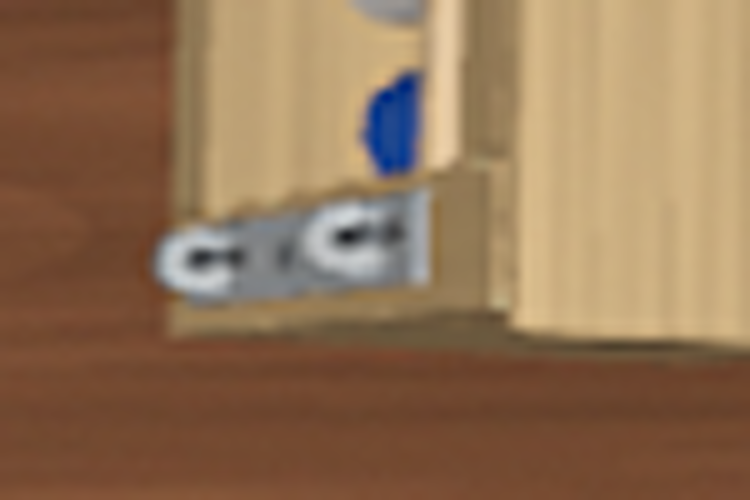

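View pics/c.png

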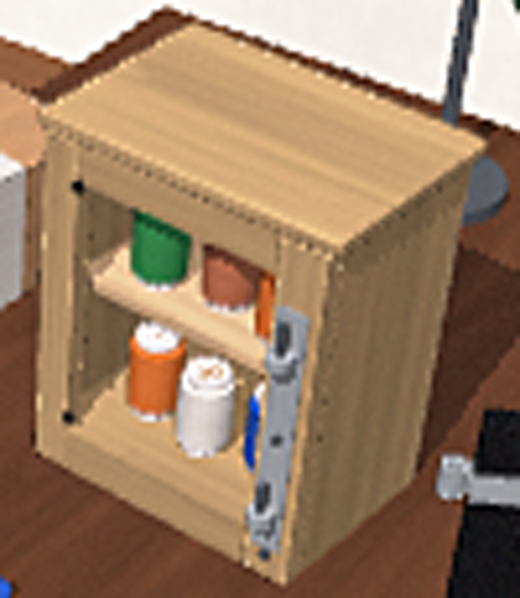

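View pics/d.png

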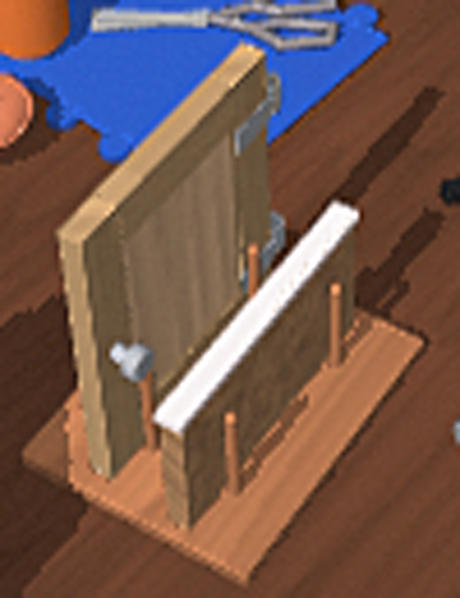

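Run:
```python
from h import *
for n in ['top','side']:
    W=cloud(n)
    for lo,hi,name in [((0.42,-.36,.258),(.7,-.15,.266),'cabtop'),((.4,0,.212),(.55,.4,.222),'doortop'),((.35,.1,.10),(.5,.4,.116),'board')]:
        m=((W>lo)&(W<hi)).all(-1)
        X=W[m]; q=np.percentile(X,[1,99],axis=0)
        mask=np.zeros((384,512),np.uint8); mask[m]=1
        mask=cv2.morphologyEx(mask,cv2.MORPH_OPEN,np.ones((3,3),np.uint8)) if name=='cabtop' else mask
        X=W[mask>0]
        print(n,name,len(X),X.mean(0),cv2.minAreaRect(X[:,:2].astype(np.float32)*1000))
        if name=='doortop':
            y=X[:,:2]-X[:,:2].mean(0); u=np.linalg.svd(y,full_matrices=False)[2]; a=y@u.T
            print(u, np.percentile(a,[0.5,50,99.5],axis=0))
# cabinet front face plane from side
W=cloud('side'); 
m=((W>(0.40,-.24,.03))&(W<(.72,-.12,.25))).all(-1)
X=W[m]; print(len(X)); 
import itertools
rng=np.random.default_rng(0); best=None
for _ in range(500):
    s=X[rng.choice(len(X),3)]; nn=np.cross(s[1]-s[0],s[2]-s[0]); L=np.linalg.norm(nn)
    if L<1e-6: continue
    nn/=L; k=np.abs((X-s[0])@nn)<.002
    if best is None or k.sum()>best.sum(): best=k
Y=X[best]; c=Y.mean(0); nn=np.linalg.svd(Y-c,full_matrices=False)[2][2]; print(best.sum(),c,nn,Y.min(0),Y.max(0))
```

```text
top cabtop 6781 [ 0.55519479 -0.26423723  0.26166922] ((557.4120483398438, -264.882568359375), (155.9232635498047, 226.97332763671875), 86.21878814697266)
top doortop 483 [0.47559854 0.27894719 0.21662121] ((475.7680358886719, 278.84521484375), (16.134925842285156, 169.64427185058594), 6.374920845031738)
[[ 0.11227313 -0.99367738]
 [ 0.99367738  0.11227313]] [[-8.35600746e-02 -7.86582467e-03]
 [-4.44649142e-05  2.52087660e-05]
 [ 8.38408174e-02  8.10737537e-03]]
top board 467 [0.42070487 0.27388692 0.11143667] ((440.8040466308594, 275.29620361328125), (62.63510513305664, 183.0422821044922), 6.4513959884643555)
side cabtop 1823 [ 0.55266422 -0.25856191  0.26208638] ((557.69287109375, -262.03857421875), (161.25828552246094, 229.21908569335938), 86.92784881591797)
side doortop 388 [0.4753747  0.28490671 0.21667825] ((477.08477783203125, 280.6219787597656), (18.92483139038086, 170.7647705078125), 5.898527145385742)
[[ 0.10836225 -0.99411147]
 [ 0.99411147  0.10836225]] [[-0.08019435 -0.00771931]
 [-0.00207963 -0.00038215]
 [ 0.08922395  0.00958814]]
side board 662 [0.43146966 0.28280065 0.10995605] ((441.37994384765625, 273.9589538574219), (73.5685043334961, 184.2877197265625), 2.3340983390808105)
2997
649 [ 0.56630483 -0.18736787  0.17367504] [ 0.05428447  0.998524   -0.00173929] [ 0.45373123 -0.19451849  0.03003371] [ 0.67076712 -0.18012846  0.24999636]
```

```bash
cat >> h.py <<'E'
from scipy.spatial.transform import Rotation as Ro
def down(ang):
    """tool z down, tool y axis at world angle ang (rad)"""
    y=np.array([np.cos(ang),np.sin(ang),0]); z=np.array([0,0,-1.]); x=np.cross(y,z)
    q=Ro.from_matrix(np.stack([x,y,z],1)).as_quat(); return np.array([q[3],q[0],q[1],q[2]])
E
python3 - <<'E'
from h import *
from cell import env,kin,calibration
s=env.get_state(); q=s['orientation']; R=Ro.from_quat([q[1],q[2],q[3],q[0]])
c=calibration('wrist'); Rc=cv2.Rodrigues(c['rvec'])[0]; p=-Rc.T@c['tvec']
print('cam in tool',R.inv().apply(p-s['tcp_pos']), (R.as_matrix().T@Rc.T).round(3))
print(R.as_matrix().round(3))
cx=np.array([-.054,-.9985]);cy=np.array([.9985,-.054]);C=np.array([.5575,-.264])
pin=C-.0865*cx-.09*cy; print('pin',pin)
for nm,P,a in [('door',(.4758,.2788,.255),.1125),('doorup',(.4758,.2788,.40),.1125),('hang',(*(pin-.096*cx),.33),-.054),('hang90',(*(pin-.096*cx),.33),-.054+.5)]:
    for k in (0,np.pi):
        print(nm,k,kin.inverse_kinematics(np.array(P),down(a+k)))
E
```

```text
cam in tool [ 0.07107722 -0.00051783 -0.06984749] [[-0.    -0.96  -0.281]
 [ 1.    -0.    -0.   ]
 [ 0.    -0.281  0.96 ]]
[[ 0.918  0.397 -0.001]
 [ 0.397 -0.918  0.001]
 [-0.    -0.001 -1.   ]]
pin [ 0.472306   -0.17276975]
door 0 [ 0.17314309  0.55707648 -1.08637652  1.85136989  0.55930152  1.07966013
 -1.01724548]
door 3.141592653589793 [ 0.22492262  0.61000264 -1.18135333  1.848772    0.62893727  1.12178755
  2.0665603 ]
doorup 0 [ 0.21622707  0.3787785  -1.1024514   1.67869967  0.34936308  1.30154001
 -0.8400833 ]
doorup 3.141592653589793 [ 0.25896412  0.41101858 -1.17738984  1.67669587  0.39092384  1.31894228
  2.26505384]
hang 0 [ 0.49296719  0.17189583 -0.51327851  1.94039685  0.09680811  1.05311617
 -0.11600497]
hang 3.141592653589793 [-1.0413895   0.31479424  1.32191847  2.01919578 -0.34932679  1.06906315
 -2.75392975]
hang90 0 [ 0.54918935  0.17981335 -0.57719957  1.93716094  0.11236214  1.05598139
  0.36989671]
hang90 3.141592653589793 [ 0.16563535  0.14107377 -0.14870343  1.96026935  0.02413063  1.04191304
 -2.68938216]
```

```bash
cat >> h.py <<'E'
def snap(n,tag):
    from cell import camera,calibration
    c=calibration(n); p,d=camera(n)
    cv2.imwrite(f"pics/{n}{tag}.png",p); np.save(f"pics/{n}{tag}.npy",d); np.save(f"pics/{n}{tag}c.npy",c,allow_pickle=True)
    return p,d,c
E
python3 - <<'E'
from h import *
from cell import env,kin
cx=np.array([-.054,-.9985]);cy=np.array([.9985,-.054])
pin=np.array([.4723,-.1728])
th=-.054-np.pi/6+np.pi   # tool y angle; tool x dir = y x z
xd=np.array([-np.sin(th),np.cos(th)])*1.0  # y=(c,s): x = y×z(0,0,-1) = (-s, c)
print('tool x',xd)
P=np.array([*(pin-0.02*xd),.385])
j=kin.inverse_kinematics(P,down(th)); print(j)
h=np.array([*(pin-0.096*xd),.33]); print(kin.inverse_kinematics(h,down(th)))
t=env.get_state()['time']
if j is not None:
    env.reach(P,down(th)); snap('wrist','1'); s=env.get_state(); print(s['time'],s['qpos'],s['tcp_pos'])
    print('door',kin.inverse_kinematics(np.array((.4758,.2788,.255)),down(.1125+np.pi)),kin.inverse_kinematics(h,down(th)))
E
```

```text
tool x [-0.54601382 -0.83777617]
[ 1.16759775  0.31817759 -1.17715135  1.79061054  0.31036445  1.24062283
  2.4694023 ]
[ 0.97097738  0.45015146 -1.17563104  1.81047148  0.44832415  1.18483693
  2.21886969]
2.3833 [ 1.16784507  0.31848771 -1.17593008  1.79045267  0.31043677  1.24059919
  2.46898692] [ 0.48313144 -0.15680786  0.38480573]
door [ 0.13544481  0.52651523 -1.02325675  1.85334051  0.51544459  1.05609486
  2.16099824] [ 0.94106908  0.42522362 -1.12406126  1.81183737  0.41602878  1.16959639
  2.24753337]
```

View pics/wrist1.png

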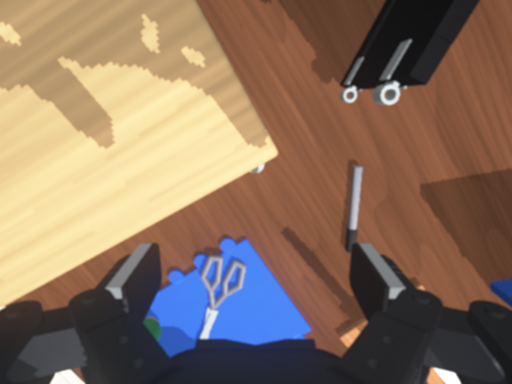

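Run:
```python
from h import *
from cell import env,kin
pin=np.array([.4723,-.1728])
th=-.054-np.pi/6+np.pi
xd=np.array([-np.sin(th),np.cos(th)])
P=np.array([*(pin-0.12*xd),.385])
env.reach(P,down(th)); p,d,c=snap('wrist','2'); s=env.get_state(); print(s['time'],s['tcp_pos'])
u,v,_=proj([*pin,.2],c); print(u,v)
u=int(u);v=int(v)
W=unproj(d,c)
cv2.imwrite('pics/e.png',cv2.resize(p[max(0,v-60):v+60,u-60:u+60],(600,600),interpolation=cv2.INTER_CUBIC) )
```

```text
2.9167 [ 0.53782835 -0.07278267  0.38464427]
253.9222047329574 24.5256514582789
```

View pics/wrist2.png

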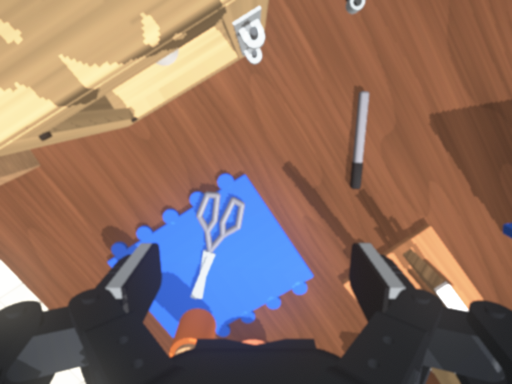

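View pics/e.png

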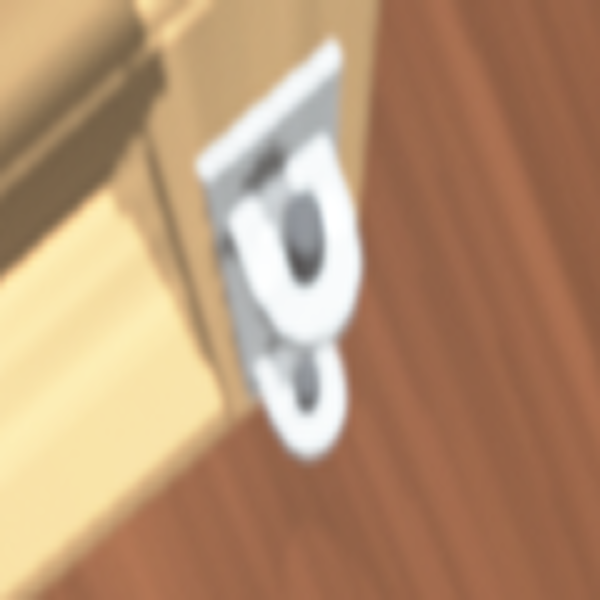

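Run:
```python
from h import *
W=cloud('wrist','2'); c=np.load('pics/wrist2c.npy',allow_pickle=True).item()
p=cv2.imread('pics/wrist2.png')
print((W[14:68:2,236:270:2,2]*1000).round(0)[:, :].astype(int) if 0 else '')
for v in range(14,68,2): print(v,[int(x) if x==x else -1 for x in W[v,238:268:2,2]*1000])
cv2.imwrite('pics/f.png',cv2.resize(p[5:75,225:285],(513,598),interpolation=cv2.INTER_NEAREST))
for n,lo,hi in [('sh up',.172,.190),('pin up',.197,.208),('shlow',.052,.07),('pinlow',.077,.088)]:
    m=((W>(.44,-.21,lo))&(W<(.50,-.15,hi))).all(-1)
    print(n,m.sum(),W[m].mean(0) if m.any() else'',np.argwhere(m).mean(0), W[m].min(0),W[m].max(0))
m=((W>(.42,-.36,.255))&(W<(.7,-.15,.27))).all(-1); print('cabtop',W[m][:,2].mean(),W[m].max(0))
m=((W>(.3,-.16,-.02))&(W<(.45,0.1,.02))).all(-1); print('table z',np.median(W[m][:,2]))
```

```text
14 [214, 211, 208, 204, 204, 204, 203, 201, 198, 194, 189, 175, 171, 168, 0]
16 [210, 206, 205, 204, 205, 201, 198, 196, 191, 188, 185, 168, 163, 161, -2]
18 [205, 204, 205, 203, 199, 195, 193, 189, 185, 181, 178, 160, 157, 152, 0]
20 [204, 205, 202, 198, 195, 190, 187, 183, 180, 178, 171, 151, 150, 144, 0]
22 [202, 200, 195, 191, 188, 184, 180, 179, 179, 179, 179, 145, 141, 136, 0]
24 [197, 192, 190, 184, 181, 180, 179, 180, 180, 180, 180, 137, 132, 125, 0]
26 [191, 186, 183, 179, 179, 179, 179, 201, 202, 180, 179, 179, 123, 113, 0]
28 [185, 181, 179, 179, 180, 178, 202, 204, 201, 202, 180, 180, 111, 0, 0]
30 [180, 180, 180, 179, 180, 180, 202, 201, 201, 201, 180, 179, 179, 0, 0]
32 [172, 179, 180, 180, 179, 179, 201, 201, 202, 201, 180, 179, 179, 0, 0]
34 [164, 179, 180, 179, 179, 179, 199, 201, 201, 199, 179, 179, 179, 0, 0]
36 [156, 150, 180, 180, 179, 179, 190, 193, 196, 192, 179, 179, 180, 179, 0]
38 [149, 142, 179, 180, 180, 179, 179, 187, 188, 182, 179, 178, 179, 0, 0]
40 [139, 132, 127, 179, 178, 178, 180, 180, 179, 177, 181, 180, 179, 0, 0]
42 [123, 122, 117, 176, 178, 179,
[... 751 characters left out ...]
0, 0, 0]
sh up 586 [ 0.4751299  -0.17343639  0.18060335] [ 31.23037543 250.47952218] [ 0.45625235 -0.19159696  0.17201161] [ 0.49044317 -0.16149385  0.18997876]
pin up 340 [ 0.47407939 -0.17791887  0.20313117] [ 18.28235294 247.87941176] [ 0.45659785 -0.18345939  0.19705262] [ 0.49041019 -0.16669712  0.20799895]
shlow 193 [ 0.47742527 -0.1719721   0.06001907] [ 54.36787565 250.77202073] [ 0.46646676 -0.19535382  0.0520604 ] [ 0.49023765 -0.16166129  0.06913374]
pinlow 50 [ 0.47853688 -0.17384049  0.08221513] [ 50.8  248.72] [ 0.47191759 -0.18273888  0.07823016] [ 0.49004738 -0.16699828  0.08798875]
cabtop 0.26142405988331924 [ 0.64593542 -0.18163204  0.26432473]
table z -0.000174842154463845
```

View pics/f.png

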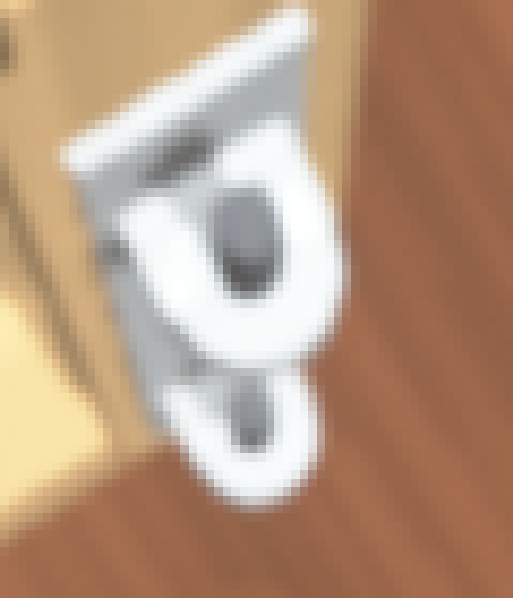

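Run:
```python
from h import *
W=cloud('wrist','2'); c=np.load('pics/wrist2c.npy',allow_pickle=True).item()
for n,(v0,v1,u0,u1),lo,hi in [('up',(25,38,248,260),.199,.206),('low',(49,57,248,260),.079,.086)]:
    sub=W[v0:v1,u0:u1]; m=(sub[...,2]>lo)&(sub[...,2]<hi); X=sub[m]
    print(n,m.sum(),X.mean(0),X.min(0),X.max(0),(X[:,:2].min(0)+X[:,:2].max(0))/2)
    cc,r=cv2.minEnclosingCircle(X[:,:2].astype(np.float32)*1000); print(cc,r)
```

```text
up 73 [ 0.47504065 -0.16961806  0.2017565 ] [ 0.47185478 -0.1730598   0.19904339] [ 0.47800434 -0.16669712  0.20418345] [ 0.47492956 -0.16987846]
(474.9419250488281, -169.8921356201172) 3.2193405628204346
low 31 [ 0.47513875 -0.16977628  0.08184611] [ 0.47191759 -0.17256094  0.07949403] [ 0.47808867 -0.16716562  0.08313405] [ 0.47500313 -0.16986328]
(475.00433349609375, -169.89356994628906) 3.0944902896881104
```

Run:
```python
from h import *
from cell import env,kin
th=.1125+np.pi
env.reach(np.array([.4758,.2788,.36]),down(th)); p,d,c=snap('wrist','3'); s=env.get_state(); print(s['time'],s['tcp_pos'],s['qpos'])
W=unproj(d,c)
m=((W>(.4,.1,.212))&(W<(.55,.4,.222))).all(-1); m[240:]&=True
X=W[m]; print(len(X),X[:,2].mean(),cv2.minAreaRect(X[:,:2].astype(np.float32)*1000))
```

```text
4.3083 [0.47708302 0.27702743 0.35983994] [ 0.27922431  0.48121144 -1.22646827  1.73029276  0.47403558  1.27192162
  2.19288373]
5283 0.21674095562599996 ((476.6810607910156, 280.12615966796875), (15.998648643493652, 170.3174285888672), 6.3175249099731445)
```

View pics/wrist3.png

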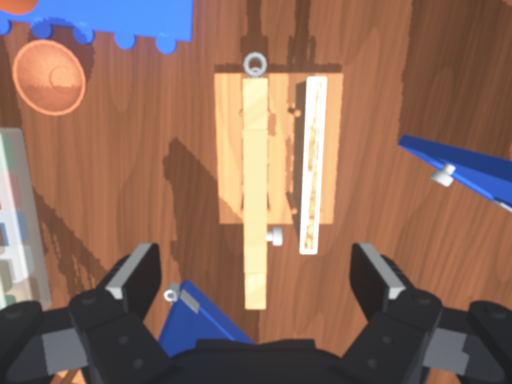

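Run:
```python
from h import *
from cell import env,kin
th=np.deg2rad(6.32)+np.pi
P=np.array([.4767,.2801,.255])
env.movel(P+[0,0,.1],velocity=.2,rot=down(th))
print(env.movel(P,velocity=.1,stop_force=8), env.get_state()['tcp_pos'])
env.grip(0.0,80)
s=env.get_state(); print(s['opening'],s['force'],s['torque'])
f0=s['force']
print(env.movel(P+[0,0,.02],velocity=.05)); s=env.get_state(); print(s['force']-f0,s['torque'])
env.movel(P+[0,0,.135],velocity=.12)
p,d,c=snap('wrist','4'); snap('side','4'); s=env.get_state(); print(s['time'],s['tcp_pos'],s['opening'],s['force']-f0,s['torque'])
```

```text
False [0.47696561 0.28047021 0.25568646]
0.015075021522525742 [-0.04772206 -0.74549748  2.20607154] [ 0.0277452  -0.07097134 -0.02511204]
False
[-0.01808578  0.51500878 -7.26079122] [-0.01176732  0.01383596 -0.04094857]
8.1083 [0.47651742 0.27975407 0.38908175] 0.014973359961587262 [ 0.24111487  0.30428113 -5.86063874] [ 0.04360522 -0.07132169 -0.01162777]
```

View pics/wrist4.png

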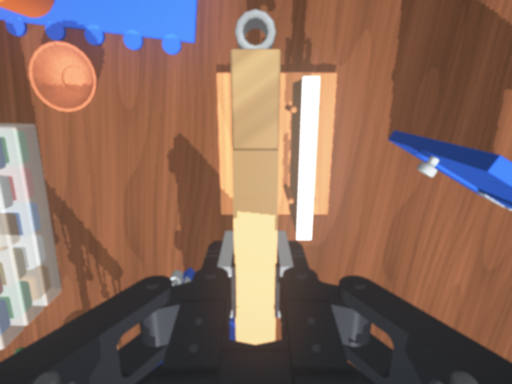

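View pics/side4.png

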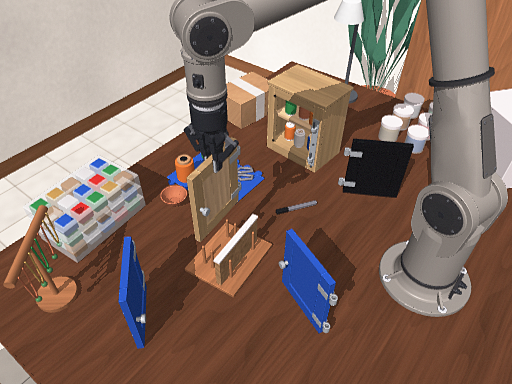

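```bash
cat >> h.py <<'E'
def knuckle(W,tcp,th,win=(0,60,225,290)):
    """returns tool-plane coords (along tool x, tool y) and z rel. to tcp of upper-knuckle ring"""
    v0,v1,u0,u1=win
    S=W[v0:v1,u0:u1].reshape(-1,3); S=S[~np.isnan(S[:,0])]
    D=S-tcp
    xd=np.array([-np.sin(th),np.cos(th)]); yd=np.array([np.cos(th),np.sin(th)])
    a=D[:,:2]@xd; b=D[:,:2]@yd; z=D[:,2]
    k=(a>.08)&(a<.12)&(np.abs(b)<.02)&(z<-.06)&(z>-.085)
    print('ring pts',k.sum(),np.median(z[k]))
    A=a[k];B=b[k]; zz=z[k]; kk=np.abs(zz-np.median(zz))<.004; A=A[kk];B=B[kk]
    h=cv2.minEnclosingCircle(np.stack([A,B],1).astype(np.float32)*1000)
    # hole + ring centroid
    k2=(a>.0)&(a<.083)&(np.abs(b)<.012)&(z<-.03)&(z>-.05)
    t=np.polyfit(a[k2],z[k2],1); t2=np.polyfit(b[k2],z[k2],1); t3=np.polyfit(a[k2],b[k2],1)
    return h,(A.min(),A.max(),B.min(),B.max(),zz[kk].mean()),'edge slope a,b,yaw',t,t2,t3
E
python3 - <<'E'
from h import *
from cell import env
W=cloud('wrist','4'); s=env.get_state()
q=s['orientation'];R=Ro.from_quat([q[1],q[2],q[3],q[0]]).as_matrix(); print(R.round(4))
th=np.arctan2(R[1,1],R[0,1]); print(th-np.pi-np.deg2rad(6.32))
print(knuckle(W,s['tcp_pos'],th))
E
```

```text
[[ 1.102e-01 -9.939e-01 -1.400e-03]
 [-9.939e-01 -1.102e-01 -8.000e-04]
 [ 6.000e-04  1.400e-03 -1.000e+00]]
-6.28310736366986
ring pts 975 -0.07375122232550896
(((96.4287109375, 0.2729625999927521), 8.45360279083252), (np.float64(0.0903023442524977), np.float64(0.10486273234716664), np.float64(-0.00817050549926915), np.float64(0.008682228431825664), np.float64(-0.07375141036720163)), 'edge slope a,b,yaw', array([-0.19010145, -0.02268281]), array([ 0.00486568, -0.03836836]), array([-0.60653819,  0.05024123]))
```

```bash
sed -i 's/k2=(a>.0)&(a<.083)&(np.abs(b)<.012)&(z<-.03)&(z>-.05)/k2=(a>.03)\&(a<.083)\&(np.abs(b)<.010)\&(z<-.034)\&(z>-.042)/' h.py
python3 - <<'E'
from h import *
from cell import env
W=cloud('wrist','4'); s=env.get_state()
q=s['orientation'];R=Ro.from_quat([q[1],q[2],q[3],q[0]]).as_matrix()
th=np.arctan2(R[1,1],R[0,1])
print(knuckle(W,s['tcp_pos'],th)[2:])
# target
th=-.054-np.pi/6+np.pi
xd=np.array([-np.sin(th),np.cos(th)]); yd=np.array([np.cos(th),np.sin(th)])
pin=np.array([.4750,-.1699]); T=pin-.0964*xd-.0003*yd; print(T, T-pin, xd)
E
```

```text
ring pts 975 -0.07375122232550896
('edge slope a,b,yaw', array([-0.19010145, -0.02268281]), array([ 0.00486568, -0.03836836]), array([-0.60653819,  0.05024123]))
[ 0.52788707 -0.08930218] [0.05288707 0.08059782] [-0.54601382 -0.83777617]
```

```bash
grep -n "k2=" h.py; sed -i 's/win=(0,60,225,290)/win=(0,210,215,300)/' h.py
python3 - <<'E'
from h import *
from cell import env
W=cloud('wrist','4'); s=env.get_state()
q=s['orientation'];R=Ro.from_quat([q[1],q[2],q[3],q[0]]).as_matrix()
th=np.arctan2(R[1,1],R[0,1])
print(knuckle(W,s['tcp_pos'],th))
E
```

```text
37:    k2=(a>.03)&(a<.083)&(np.abs(b)<.010)&(z<-.034)&(z>-.042)
ring pts 975 -0.07375122232550896
(((96.4287109375, 0.2729625999927521), 8.45360279083252), (np.float64(0.0903023442524977), np.float64(0.10486273234716664), np.float64(-0.00817050549926915), np.float64(0.008682228431825664), np.float64(-0.07375141036720163)), 'edge slope a,b,yaw', array([ 0.00067685, -0.03850016]), array([ 0.00296793, -0.03846091]), array([0.00045882, 0.00022781]))
```

Run:
```python
from h import *
from cell import env,kin
th=-.054-np.pi/6+np.pi
T=np.array([0.52789,-0.0893])
env.reach(np.array([T[0]+.003,T[1]+.06,.39]),down(th))
env.movel(np.array([*T,.345]),velocity=.12,rot=down(th))
env.dwell(.3)
p,d,c=snap('wrist','5'); snap('top','5'); snap('side','5'); s=env.get_state(); print(s['time'],s['tcp_pos'],s['opening'],s['force'],s['torque'])
W=unproj(d,c)
q=s['orientation'];R=Ro.from_quat([q[1],q[2],q[3],q[0]]).as_matrix(); t=np.arctan2(R[1,1],R[0,1]); print(t-th)
h=knuckle(W,s['tcp_pos'],t); print(h)
xd=np.array([-np.sin(t),np.cos(t)]); yd=np.array([np.cos(t),np.sin(t)])
a,b=h[0][0]; print('knuckle world',s['tcp_pos'][:2]+xd*a/1e3+yd*b/1e3)
```

```text
10.5333 [ 0.52791989 -0.08915873  0.34512836] 0.01507504198589328 [ 0.74882038 -0.38625306 -5.0131643 ] [ 0.02139529 -0.03491964 -0.0312452 ]
0.00027074732704823745
ring pts 1550 -0.07466132558129704
(((96.66956329345703, 0.3956400156021118), 8.532111167907715), (np.float64(0.09029694583726328), np.float64(0.10485209349101712), np.float64(-0.008042504920588433), np.float64(0.00884410932322561), np.float64(-0.0736873988885447)), 'edge slope a,b,yaw', array([ 0.00041001, -0.03833201]), array([ 0.00168222, -0.03830855]), array([9.05255087e-05, 4.47140856e-04]))
knuckle world [ 0.47482739 -0.16994454]
```

View pics/wrist5.png

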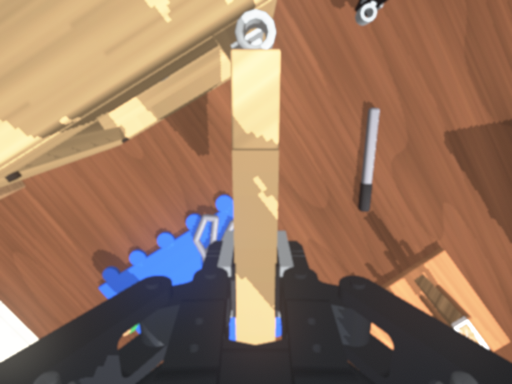

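View pics/side5.png

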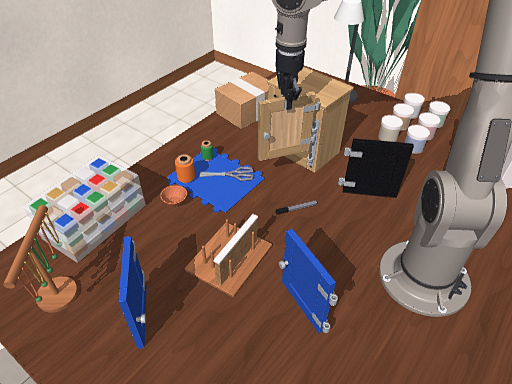

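Run:
```python
from h import *
from cell import env,kin
T=np.array([0.52800,-0.0893])
print(env.movel(np.array([*T,.302]),velocity=.06,stop_force=5))
env.dwell(.15); s=env.get_state(); print(s['tcp_pos'],s['force'])
r=env.movel(np.array([*T,.270]),velocity=.02,stop_force=4)
s=env.get_state(); print(r,s['time'],s['tcp_pos'],s['opening'],s['force'],s['torque'])
```

```text
False
[ 0.52825306 -0.08927729  0.30243883] [ 0.67185352 -0.60832615 -5.13411036]
True 12.8667 [ 0.52805439 -0.08910571  0.27272313] 0.015082436601287878 [1.24524121 1.14112249 5.27806641] [-0.3306023   0.0337599   0.01961927]
```

Run:
```python
from h import *
from cell import env,kin
env.grip(.05)
s=env.get_state(); print(s['time'],s['tcp_pos'],s['opening'],s['force'],s['torque'])
p=s['tcp_pos'].copy()
p,d,c=snap('wrist','6'); snap('side','6');snap('top','6')
W=unproj(d,c)
q=s['orientation'];R=Ro.from_quat([q[1],q[2],q[3],q[0]]).as_matrix(); t=np.arctan2(R[1,1],R[0,1])
h=knuckle(W,s['tcp_pos'],t); print(h)
print('mouth z',s['tcp_pos'][2]+h[1][4]-.02)
```

```text
13.3 [ 0.5267793  -0.0895651   0.27121921] 0.05000596170284753 [ 0.5402442  -0.50967263 -0.10063717] [-0.03312405  0.03475036 -0.07628773]
ring pts 2208 -0.07123396922246145
(((96.74266815185547, -2.769235134124756), 13.003406524658203), (np.float64(0.0844392417891014), np.float64(0.1082756258379517), np.float64(-0.015408343008498696), np.float64(0.007773773819367157), np.float64(-0.07110768116275913)), 'edge slope a,b,yaw', array([ 0.02972673, -0.03900427]), array([ 0.00055756, -0.03727206]), array([-0.00217699, -0.0001665 ]))
mouth z 0.18011153209043687
```

View pics/wrist6.png

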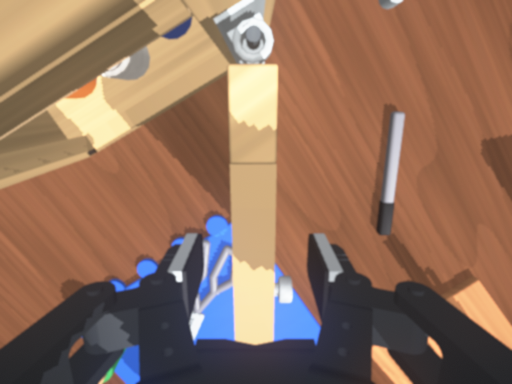

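View pics/side6.png

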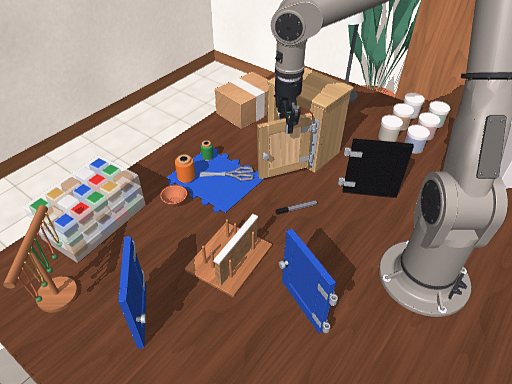

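```bash
cat >> h.py <<'E'
H=np.array([.4750,-.1699])
def pose(phi,r,off,z):
    # door x at opening phi: closed dir (.9985,-.054) rotated by +phi
    a=-.054+phi; dx=np.array([np.cos(a),np.sin(a)]); dy=np.array([-dx[1],dx[0]])
    return np.array([*(H+r*dx+off*dy),z]),down(a+np.pi/2)
E
python3 - <<'E'
from h import *
from cell import env,kin
s=env.get_state(); p=s['tcp_pos'].copy(); 
print(env.movel(p+[0,0,.1],velocity=.12,stop_force=8))
P,q=pose(np.pi/3,.15,.055,.37)
env.movel(P,velocity=.2,rot=q)
env.grip(0.0)
P,q=pose(np.pi/3,.15,.055,.285)
print(env.movel(P,velocity=.12,rot=q,stop_force=8))
snap('side','7');snap('top','7'); s=env.get_state(); print(s['time'],s['tcp_pos'],s['force'],s['opening'])
W=cloud('top','7'); m=((W>(.44,-.19,.228))&(W<(.66,0.02,.242))).all(-1); X=W[m]; print(len(X),X.mean(0),cv2.minAreaRect(X[:,:2].astype(np.float32)*1000))
for ph in np.deg2rad([60,50,40,30,20,10,3,0]): 
    print(kin.inverse_kinematics(*pose(ph,.15,.0225,.285)))
E
```

```text
False
False
16.4583 [ 0.51132122 -0.01403134  0.2858552 ] [ 0.23962925 -0.45376399 -0.52762309] 0.00025764560215212117
0 [nan nan nan] ((0.0, 0.0), (0.0, 0.0), 0.0)
[ 0.7893005   0.49087002 -1.09754578  1.84966788  0.48890894  1.10479236
  2.07391541]
[ 0.74804475  0.50843992 -1.03282841  1.79797544  0.48417807  1.1154532
  1.9386937 ]
[ 0.71696958  0.52341051 -0.97095631  1.74955112  0.47505483  1.12445637
  1.81099823]
[ 0.69491121  0.53558401 -0.91190284  1.70562997  0.46209754  1.13159154
  1.68885338]
[ 0.68092362  0.54475626 -0.85576049  1.66734508  0.44592589  1.13666288
  1.57054091]
[ 0.67421406  0.55069876 -0.80271124  1.63571001  0.42718626  1.13947904
  1.45459237]
[ 0.67347748  0.55280666 -0.76755493  1.61799289  0.41289446  1.14001287
  1.3741588 ]
[ 0.67409752  0.55316868 -0.75301883  1.61159095  0.4065406   1.13986372
  1.33975951]<stdin>:11: RuntimeWarning: Mean of empty slice.
  ret = um.true_divide(
```

View pics/side7.png

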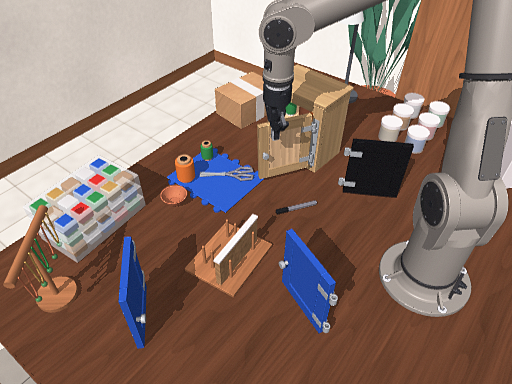

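View pics/top7.png

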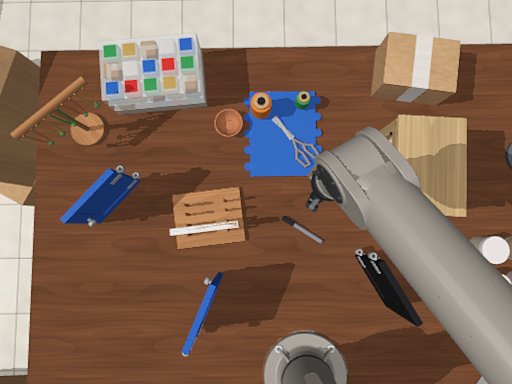

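Run:
```python
from h import *
from cell import env,kin
P,q=pose(np.pi/3,.15,.026,.285); print(env.movel(P,velocity=.06,rot=q,stop_force=6))
for ph in [52,44,36,28,20,13,8]:
    P,q=pose(np.deg2rad(ph),.15,.0245,.285)
    r=env.movel(P,velocity=.07 if ph>15 else .04,rot=q,stop_force=8)
    s=env.get_state(); print(ph,r,s['tcp_pos'].round(4),P.round(4),s['force'].round(2),round(s['time'],2))
    if r: break
snap('side','8'); snap('wrist','8')
```

```text
False
52 False [ 0.5548 -0.0403  0.285 ] [ 0.5551 -0.0408  0.285 ] [ 0.57 -0.17 -0.56] 17.57
44 False [ 0.5719 -0.0527  0.2849] [ 0.5723 -0.0532  0.285 ] [-0.   -0.33 -0.16] 18.02
36 False [ 0.5872 -0.0674  0.2849] [ 0.5876 -0.0678  0.285 ] [ 0.82 -1.38 -1.06] 18.47
28 False [ 0.6004 -0.084   0.2849] [ 0.6007 -0.0845  0.285 ] [-0.4  -0.06  0.36] 18.92
20 False [ 0.6111 -0.1022  0.285 ] [ 0.6114 -0.1028  0.285 ] [0.74 0.35 0.49] 19.37
13 False [ 0.6185 -0.1197  0.285 ] [ 0.6185 -0.12    0.285 ] [-0.26 -0.02  0.39] 19.98
8 False [ 0.6224 -0.1327  0.285 ] [ 0.6224 -0.1327  0.285 ] [-0.25 -0.09  0.61] 20.47
```

View pics/side8.png

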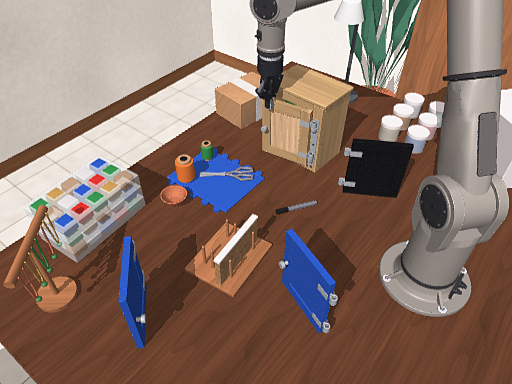

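View pics/wrist8.png

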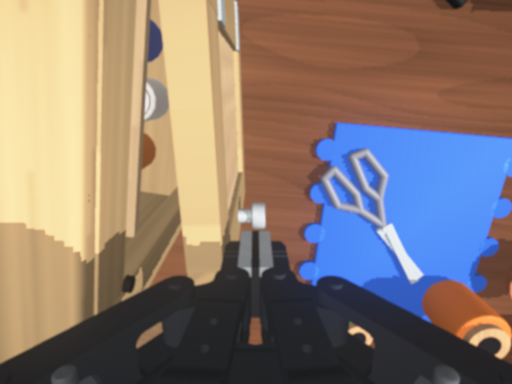

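Run:
```python
from h import *
from cell import env,kin
for ph,v in [(4,.03),(1.5,.02),(-5,.01)]:
    P,q=pose(np.deg2rad(ph),.15,.0245,.285)
    r=env.movel(P,velocity=v,rot=q,stop_force=5)
    s=env.get_state(); print(ph,r,s['tcp_pos'].round(4),P.round(4),s['force'].round(2),round(s['time'],2))
    if r: break
snap('side','9'); snap('wrist','9')
```

```text
4 False [ 0.6246 -0.1433  0.285 ] [ 0.6246 -0.143   0.285 ] [ 0.17 -0.24 -0.22] 21.07
1.5 False [ 0.6256 -0.1497  0.285 ] [ 0.6256 -0.1496  0.285 ] [-0.15  0.13 -0.13] 21.55
-5 True [ 0.6265 -0.1582  0.2849] [ 0.627  -0.1668  0.285 ] [-0.19  2.    2.38] 22.6
```

View pics/wrist9.png

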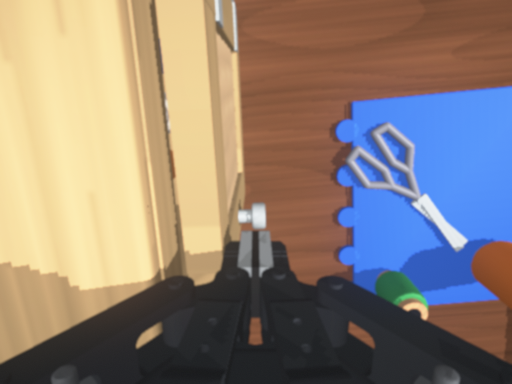

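Run:
```python
from h import *
from cell import env,kin
P,q=pose(np.deg2rad(-6),.15,.0245,.285)
r=env.movel(P,velocity=.01,rot=q,stop_force=8)
s=env.get_state(); print(r,s['tcp_pos'].round(4),s['force'].round(2),round(s['time'],2))
env.dwell(.1);s=env.get_state(); print(s['force'])
P,q=pose(0,.15,.06,.285)
env.movel(P,velocity=.06,rot=q)
P,q=pose(0,.15,.11,.36)
env.movel(P,velocity=.2,rot=q)
env.dwell(.5)
_,d,c=snap('wrist','10'); snap('side','10'); s=env.get_state(); print(s['time'])
W=unproj(d,c)
a=-.054; dx=np.array([np.cos(a),np.sin(a)]); dy=np.array([-dx[1],dx[0]])
L=(W[...,:2]-H); r=L@dx; o=L@dy
m=(W[...,2]>.229)&(W[...,2]<.242)&(r>.02)&(r<.178)&(abs(o)<.03)
print(m.sum(),W[m][:,2].mean())
for lo,hi in [(.02,.06),(.06,.1),(.1,.14),(.14,.175)]:
    k=m&(r>lo)&(r<hi)
    if k.any(): print(lo,k.sum(),np.percentile(o[k],[1,50,99])*1000)
```

```text
True [ 0.6268 -0.158   0.2846] [0.12 1.14 2.24] 23.23
[-0.57213604  1.25645154  1.95502784]
25.3333
10583 0.2333236130229966
0.02 3025 [-12.78515148  -3.52683424   7.73006225]
0.06 3114 [-13.26330041  -4.04185971   7.64345033]
0.1 2532 [-13.7539852   -4.29227252   7.66424916]
0.14 1793 [-14.31699005  -4.37449591   7.49568001]
```

View pics/wrist10.png

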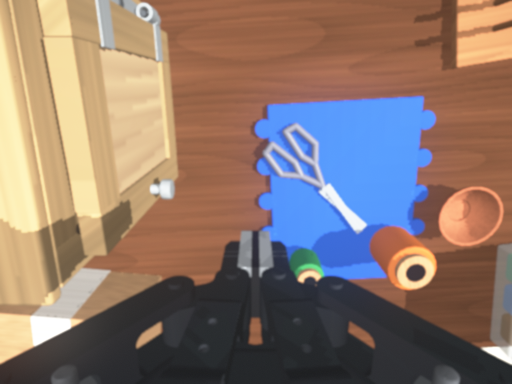

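View pics/side10.png

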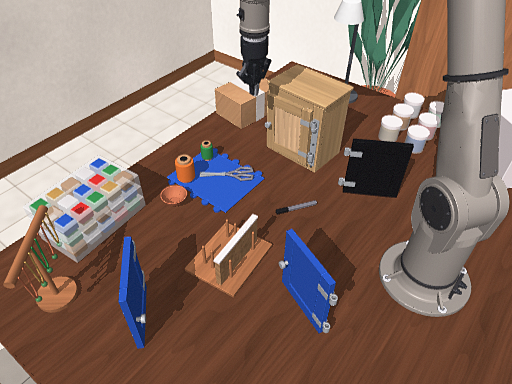

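Run:
```python
from h import *
a=-.054; dx=np.array([np.cos(a),np.sin(a)]); dy=np.array([-dx[1],dx[0]])
for n,t in [('wrist','10'),('side','10'),('side','0'),('wrist','5')]:
    W=cloud(n,t); L=(W[...,:2]-H); r=L@dx; o=L@dy; z=W[...,2]
    for nm,zl,zh,ol,oh in [('face',.238,.256,-.018,-.006),('face low',.012,.027,-.018,-.006),('door',.05,.225,.003,.014),('doortoprail',.207,.23,.003,.014)]:
        k=(z>zl)&(z<zh)&(o>ol)&(o<oh)&(r>.015)&(r<.165)
        if k.sum()<60: print(n,t,nm,k.sum());continue
        m=np.median(o[k]); 
        f=np.polyfit(r[k],o[k],1); e=abs(o[k]-np.polyval(f,r[k]))<.0025; f=np.polyfit(r[k][e],o[k][e],1)
        print(n,t,nm,k.sum(),'at r=.02,.16:',(np.polyval(f,[.02,.16])*1000).round(2))
```

```text
wrist 10 face 5210 at r=.02,.16: [-11.67 -13.64]
wrist 10 face low 0
wrist 10 door 14685 at r=.02,.16: [7.11 5.03]
wrist 10 doortoprail 4032 at r=.02,.16: [7.32 7.4 ]
side 10 face 208 at r=.02,.16: [-11.69 -13.03]
side 10 face low 2
side 10 door 1496 at r=.02,.16: [7.52 5.99]
side 10 doortoprail 241 at r=.02,.16: [7.59 7.99]
side 0 face 201 at r=.02,.16: [-11.89 -13.17]
side 0 face low 111 at r=.02,.16: [-11.13 -13.35]
side 0 door 0
side 0 doortoprail 0
wrist 5 face 1942 at r=.02,.16: [-11.65 -13.61]
wrist 5 face low 128 at r=.02,.16: [-11.98 -13.96]
wrist 5 door 0
wrist 5 doortoprail 0
```

```bash
cat >> h.py <<'E'
def pose2(r,off,z,a=-.067):
    dx=np.array([np.cos(a),np.sin(a)]); dy=np.array([-dx[1],dx[0]])
    return np.array([*(H+r*dx+off*dy),z]),down(a)
E
python3 - <<'E'
from h import *
from cell import env,kin
P,q=pose2(.15,.11,.34); env.reach(P,q)
P,q=pose2(.15,.055,.287); print(env.movel(P,velocity=.12,rot=q,stop_force=8))
P,q=pose2(.15,.026,.287); print(env.movel(P,velocity=.05,rot=q,stop_force=5))
s=env.get_state(); print(s['tcp_pos'].round(4),s['force'].round(2))
P,q=pose2(.15,.010,.287); r=env.movel(P,velocity=.01,rot=q,stop_force=6)
s=env.get_state(); print(r,s['tcp_pos'].round(4),P.round(4),s['force'].round(2),s['torque'].round(2),round(s['time'],2))
snap('wrist','11')
W=cloud('wrist','11'); L=(W[...,:2]-H); a=-.067; dx=np.array([np.cos(a),np.sin(a)]); dy=np.array([-dx[1],dx[0]]); r=L@dx; o=L@dy; z=W[...,2]
print((s['tcp_pos'][:2]-H)@dy)
E
```

```text
False
False
[ 0.6264 -0.1538  0.287 ] [-0.95  0.37  0.19]
True [ 0.6257 -0.1613  0.2864] [ 0.6253 -0.17    0.287 ] [-0.31 -0.64 -0.75] [ 0.   -0.03 -0.01] 29.12
0.018702424544987828
```

View pics/wrist11.png

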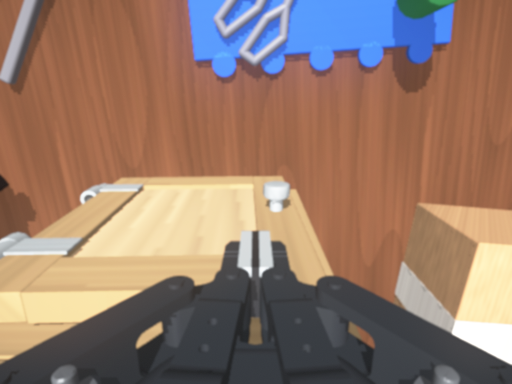

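Run:
```python
from h import *
from cell import env,kin
a=-.067; dx=np.array([np.cos(a),np.sin(a)]); dy=np.array([-dx[1],dx[0]])
P,q=pose2(.15,.008,.287); r=env.movel(P,velocity=.01,rot=q,stop_force=9)
s=env.get_state(); print(r,s['tcp_pos'].round(4),s['force'].round(2),(s['tcp_pos'][:2]-H)@dy,s['time'])
P,q=pose2(.15,.024,.287);env.movel(P,velocity=.02,rot=q)
P,q=pose2(.15,.09,.287);env.movel(P,velocity=.12,rot=q)
P,q=pose2(.15,.12,.37);env.movel(P,velocity=.2,rot=q)
env.reach(*pose(0,.15,.11,.36))
env.dwell(.3)
snap('wrist','12'); snap('side','12'); snap('top','12'); print(env.get_state()['time'])
for n,t in [('wrist','12'),('side','12')]:
    W=cloud(n,t); L=(W[...,:2]-H); r=L@dx; o=L@dy; z=W[...,2]
    for nm,zl,zh,ol,oh in [('face',.238,.256,-.016,-.006),('doortoprail',.207,.23,.003,.014)]:
        k=(z>zl)&(z<zh)&(o>ol)&(o<oh)&(r>.015)&(r<.165)
        f=np.polyfit(r[k],o[k],1); e=abs(o[k]-np.polyval(f,r[k]))<.0025; f=np.polyfit(r[k][e],o[k][e],1)
        print(n,t,nm,k.sum(),'at r=.02,.16:',(np.polyval(f,[.02,.16])*1000).round(2))
    k=(z>.229)&(z<.242)&(r>.03)&(r<.16)&(abs(o)<.0075); print('top z',z[k].mean(),np.polyfit(r[k],z[k],1))
```

```text
True [ 0.6251 -0.1614  0.2855] [-0.08  0.56 -0.34] 0.018540771671848474 29.7333
33.225
wrist 12 face 5194 at r=.02,.16: [-11.4  -11.55]
wrist 12 doortoprail 4061 at r=.02,.16: [7.55 8.82]
top z 0.2324311224402392 [-0.02906909  0.23496788]
side 12 face 202 at r=.02,.16: [-11.11 -11.28]
side 12 doortoprail 251 at r=.02,.16: [7.82 8.67]
top z 0.23269101115587545 [-0.0277491   0.23520316]
```

View pics/wrist12.png

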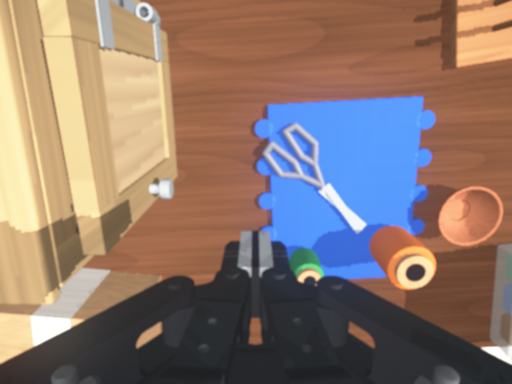

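View pics/side12.png

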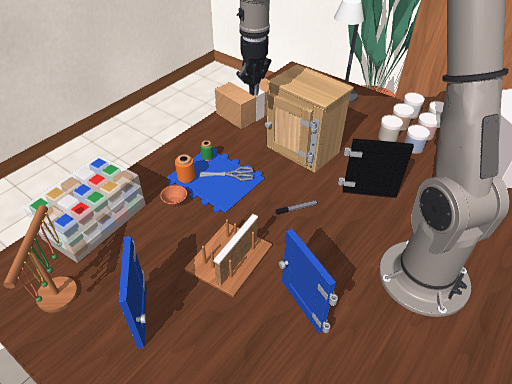

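Run:
```python
from h import *
a=-.068; dx=np.array([np.cos(a),np.sin(a)]); dy=np.array([-dx[1],dx[0]])
for n,t in [('wrist','12'),('side','12'),('wrist','10'),('side','10')]:
    W=cloud(n,t); L=(W[...,:2]-H); r=L@dx; o=L@dy; z=W[...,2]
    print(n,t)
    for rl,rh in [(.015,.04),(.152,.175)]:
      for zl in np.arange(.03,.235,.03):
        k=(z>zl)&(z<zl+.03)&(o>-.005)&(o<.016)&(r>rl)&(r<rh)
        if k.sum()>5: print('  ',rl,zl.round(2),k.sum(),(np.percentile(o[k],[50,90])*1000).round(2))
    for rl in (.0,.05,.1,.15):
        k=(z>.240)&(z<.252)&(o>-.016)&(o<-.006)&(r>rl)&(r<rl+.04); print('face',rl,k.sum(),np.median(o[k])*1000)
```

```text
wrist 12
   0.015 0.03 149 [9.18 9.51]
   0.015 0.06 260 [ 9.87 10.49]
   0.015 0.09 307 [8.65 9.01]
   0.015 0.12 411 [8.37 8.75]
   0.015 0.15 536 [8.15 8.55]
   0.015 0.18 807 [8.82 9.46]
   0.015 0.21 1187 [7.15 7.98]
   0.152 0.03 118 [10.62 10.95]
   0.152 0.06 106 [10.27 10.66]
   0.152 0.09 103 [10.03 10.38]
   0.152 0.12 293 [ 9.93 13.4 ]
   0.152 0.15 343 [9.52 9.89]
   0.152 0.18 480 [9.28 9.67]
   0.152 0.21 1079 [6.68 9.25]
face 0.0 323 -11.456292300926235
face 0.05 1195 -11.363907213262456
face 0.1 943 -11.366726738251312
face 0.15 755 -11.422958835126211
side 12
   0.015 0.03 47 [ 9.64 13.12]
   0.015 0.06 50 [10.59 13.27]
   0.015 0.09 49 [ 9.49 11.85]
   0.015 0.12 49 [ 9.25 11.22]
   0.015 0.15 55 [ 8.31 11.02]
   0.015 0.18 59 [ 8.77 11.36]
   0.015 0.21 63 [6.77 9.65]
   0.152 0.03 33 [10.67 12.8 ]
   0.152 0.06 40 [10.43 13.08]
   0.152 0.09 32 [10.87 13.16]
   0.152 0.12 35 [10.76 12.23]
   0.152 0.15 44 [ 9.91 11.95]
   0.152 0.18 43 [ 9.82 11.74]
   0.152 0.21 49 [ 8.37 11.43]
face 0.0 36 -10.81070236792339
face 0.05 34 -11.158553907402782
face 0.1 35 -11.6360
[... 492 characters left out ...]
ce 0.0 317 -11.388644229554146
face 0.05 1190 -11.366611425973803
face 0.1 936 -11.386415623223424
face 0.15 752 -11.385525317128598
side 10
   0.015 0.03 39 [ 8.99 11.75]
   0.015 0.06 44 [10.94 13.01]
   0.015 0.09 50 [ 8.61 11.63]
   0.015 0.12 49 [ 9.06 11.27]
   0.015 0.15 53 [ 8.2  11.51]
   0.015 0.18 62 [ 8.77 10.74]
   0.015 0.21 77 [6.89 9.8 ]
   0.152 0.03 38 [11.56 14.55]
   0.152 0.06 38 [11.82 14.76]
   0.152 0.09 34 [11.01 13.53]
   0.152 0.12 40 [10.8  13.43]
   0.152 0.15 39 [10.76 12.6 ]
   0.152 0.18 43 [10.97 12.62]
   0.152 0.21 46 [ 9.56 11.88]
face 0.0 41 -11.320832380029673
face 0.05 41 -10.63749220890512
face 0.1 32 -10.538978287666277
face 0.15 28 -11.11287046236595
```

```bash
cat >> h.py <<'E'
def tilt(r,o,zc,e,sg=1,a=-.068,L=.073):
    """tip contact at hinge coords (r,o,zc), tool elevated by e above horizontal"""
    dx=np.array([np.cos(a),np.sin(a),0]); dy=np.array([-dx[1],dx[0],0])
    tz=-dy*np.cos(e)-np.array([0,0,1])*np.sin(e); ty=sg*dx; tx=np.cross(ty,tz)
    q=Ro.from_matrix(np.stack([tx,ty,tz],1)).as_quat()
    tip=np.array([*H,0])+r*dx+o*dy+np.array([0,0,zc])
    return tip-L*tz, np.array([q[3],q[0],q[1],q[2]])
E
python3 - <<'E'
from h import *
from cell import kin,env
print(env.get_state()['qpos'].round(2))
for e in (30,40,45,50,60,70):
    for sg in (1,-1):
        A=[kin.inverse_kinematics(*tilt(.160,o,.165,np.deg2rad(e),sg)) for o in (.008,.06)]
        print(e,sg,tilt(.160,.008,.165,np.deg2rad(e),sg)[0].round(3),[None if x is None else x.round(2) for x in A])
W=cloud('wrist','12'); a=-.068; dx=np.array([np.cos(a),np.sin(a)]); dy=np.array([-dx[1],dx[0]])
L=(W[...,:2]-H); r=L@dx; o=L@dy; z=W[...,2]
k=(o>.017)&(o<.036)&(r>.13)&(r<.19)&(z>.09)&(z<.18); print('knob',k.sum(),r[k].min(),r[k].max(),z[k].min(),z[k].max(),o[k].max())
E
```

```text
[ 0.57  0.47 -0.79  1.55  0.35  1.26  1.25]
30 1 [ 0.639 -0.11   0.202] [array([-0.09,  0.74, -0.24,  1.71,  1.1 ,  1.48, -0.96]), array([-0.16,  0.76, -0.25,  1.67,  1.05,  1.54, -0.98])]
30 -1 [ 0.639 -0.11   0.202] [array([ 0.23,  0.85, -0.72,  1.69,  1.31,  1.75,  2.11]), array([ 0.15,  0.87, -0.73,  1.65,  1.27,  1.81,  2.08])]
40 1 [ 0.639 -0.117  0.212] [array([-0.04,  0.66, -0.25,  1.72,  1.  ,  1.35, -0.86]), array([-0.1 ,  0.68, -0.27,  1.69,  0.96,  1.41, -0.89])]
40 -1 [ 0.639 -0.117  0.212] [array([ 0.32,  0.79, -0.78,  1.69,  1.24,  1.64,  2.18]), array([ 0.25,  0.82, -0.81,  1.66,  1.21,  1.7 ,  2.13])]
45 1 [ 0.639 -0.121  0.217] [array([-0.01,  0.63, -0.25,  1.72,  0.94,  1.29, -0.8 ]), array([-0.07,  0.65, -0.27,  1.69,  0.91,  1.35, -0.84])]
45 -1 [ 0.639 -0.121  0.217] [array([ 0.36,  0.76, -0.8 ,  1.69,  1.19,  1.57,  2.22]), array([ 0.29,  0.79, -0.83,  1.66,  1.16,  1.63,  2.17])]
50 1 [ 0.638 -0.126  0.221] [array([ 0.03,  0.6 , -0.25,  1.72,  0.88,  1.23, -0.74]), array([-0.04,  0.62, -0.27,  1.69,  0.85,  1.29, -0.79])]
50 -1 [ 0.638 -0.126  0.221] [array([ 0.41,  0.74, -0.82,  1.69,  1.14,  1.51,  2.27]), array([ 0.34,  0.76, -0.84,  1.66,  1.12,  1.56,  2.21])]
60 1 [ 0.638 -0.136  0.228] [array([ 0.11,  0.56, -0.26,  1.71,  0.73,  1.13, -0.6 ]), array([ 0.04,  0.57, -0.28,  1.69,  0.72,  1.18, -0.66])]
60 -1 [ 0.638 -0.136  0.228] [array([ 0.51,  0.71, -0.87,  1.68,  1.03,  1.39,  2.37]), array([ 0.43,  0.72, -0.88,  1.66,  1.01,  1.43,  2.3 ])]
70 1 [ 0.637 -0.148  0.234] [array([ 0.21,  0.53, -0.3 ,  1.69,  0.58,  1.06, -0.43]), array([ 0.14,  0.54, -0.31,  1.69,  0.57,  1.09, -0.51])]
70 -1 [ 0.637 -0.148  0.234] [array([ 0.62,  0.69, -0.92,  1.66,  0.92,  1.3 ,  2.49]), array([ 0.54,  0.7 , -0.93,  1.66,  0.9 ,  1.32,  2.41])]
knob 285 0.15420715639576757 0.1730290729302678 0.12103214053613483 0.13914598839304573 0.030265090545224253
```

Run:
```python
from h import *
from cell import kin,env
e=np.deg2rad(30); a=-.068; dx=np.array([np.cos(a),np.sin(a)]); dy=np.array([-dx[1],dx[0]])
env.movel(*[tilt(.164,.10,.19,e,-1)[0]],velocity=.2,rot=tilt(.164,.10,.19,e,-1)[1])
P,q=tilt(.164,.045,.155,e,-1); print(env.movel(P,velocity=.12,rot=q,stop_force=8))
P,q=tilt(.164,.022,.155,e,-1); print(env.movel(P,velocity=.04,rot=q,stop_force=5)); env.dwell(.1)
for i,f in enumerate((5,9)):
    P,q=tilt(.164,.000,.155,e,-1); r=env.movel(P,velocity=.008,rot=q,stop_force=f)
    s=env.get_state(); q=s['orientation'];R=Ro.from_quat([q[1],q[2],q[3],q[0]]).as_matrix()
    tip=s['tcp_pos']+.073*R[:,2]
    print(r,'tip o',(tip[:2]-H)@dy,'z',tip[2],s['force'].round(2),s['time'])
env.dwell(.3); s=env.get_state(); print(s['force'].round(2)); snap('side','13'); snap('wrist','13')
```

```text
False
False
True tip o 0.011738904623655259 z 0.15438229839201273 [0.55 0.19 0.53] 38.2167
True tip o 0.011754160919243438 z 0.1536079303070178 [-0.51  1.01  0.92] 38.7833
[-0.1   0.83  0.56]
```

View pics/side13.png

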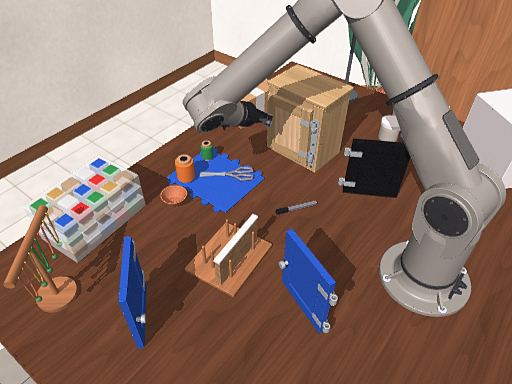

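View pics/wrist13.png

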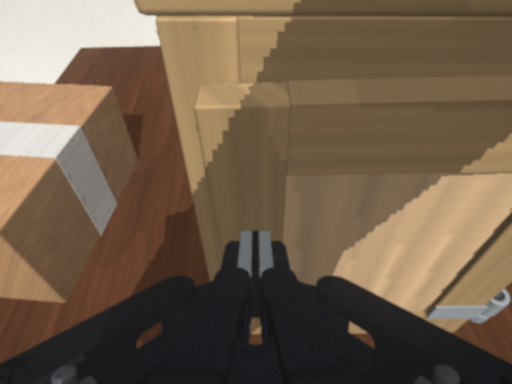

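Run:
```python
from h import *
from cell import kin,env
e=np.deg2rad(30)
P,q=tilt(.164,.016,.155,e,-1); env.movel(P,velocity=.02,rot=q)
P,q=tilt(.164,.08,.16,e,-1); env.movel(P,velocity=.12,rot=q)
P,q=tilt(.164,.12,.22,e,-1); env.movel(P,velocity=.2,rot=q)
env.reach(*pose(0,.15,.11,.36)); env.dwell(.3)
for n in('wrist','side','top'): snap(n,'14')
print(env.get_state()['time'])
a=-.068; dx=np.array([np.cos(a),np.sin(a)]); dy=np.array([-dx[1],dx[0]])
for n,t in [('wrist','14'),('side','14')]:
    W=cloud(n,t); L=(W[...,:2]-H); r=L@dx; o=L@dy; z=W[...,2]
    print(n,t)
    for rl,rh in [(.015,.04),(.152,.175)]:
      for zl in np.arange(.03,.235,.03):
        k=(z>zl)&(z<zl+.03)&(o>-.005)&(o<.016)&(r>rl)&(r<rh)
        if k.sum()>5: print('  ',rl,zl.round(2),k.sum(),(np.percentile(o[k],[50,90])*1000).round(2))
    for rl in (.0,.05,.1,.15):
        k=(z>.240)&(z<.252)&(o>-.016)&(o<-.006)&(r>rl)&(r<rl+.04); print('face',rl,k.sum(),np.median(o[k])*1000)
    k=(z>.229)&(z<.242)&(r>.03)&(r<.16)&(abs(o)<.0075); print('top z',z[k].mean(),np.polyfit(r[k],z[k],1))
```

```text
42.0583
wrist 14
   0.015 0.03 148 [7.66 7.98]
   0.015 0.06 261 [8.71 9.19]
   0.015 0.09 309 [7.73 8.05]
   0.015 0.12 411 [7.81 8.19]
   0.015 0.15 528 [7.85 8.23]
   0.015 0.18 811 [8.84 9.45]
   0.015 0.21 1212 [7.45 8.32]
   0.152 0.03 116 [8.5  8.73]
   0.152 0.06 101 [8.53 8.88]
   0.152 0.09 108 [8.63 8.9 ]
   0.152 0.12 299 [ 8.78 13.22]
   0.152 0.15 348 [8.69 9.02]
   0.152 0.18 487 [8.7  9.08]
   0.152 0.21 1087 [6.61 8.98]
face 0.0 315 -11.378393385269405
face 0.05 1211 -11.342632469110706
face 0.1 975 -11.37733784681864
face 0.15 778 -11.38987536073758
top z 0.23240902601482602 [-0.030876   0.2351191]
side 14
   0.015 0.03 44 [ 8.05 10.88]
   0.015 0.06 47 [ 8.56 11.32]
   0.015 0.09 50 [ 7.78 10.44]
   0.015 0.12 52 [ 7.96 10.49]
   0.015 0.15 53 [ 7.45 11.5 ]
   0.015 0.18 51 [ 9.54 11.57]
   0.015 0.21 74 [ 6.86 10.  ]
   0.152 0.03 35 [ 9.15 11.44]
   0.152 0.06 34 [ 9.1  11.64]
   0.152 0.09 36 [ 8.81 11.75]
   0.152 0.12 35 [ 8.72 11.57]
   0.152 0.15 47 [ 9.15 11.83]
   0.152 0.18 50 [ 8.45 11.39]
   0.152 0.21 48 [ 8.65 12.23]
face 0.0 38 -11.062956175341018
face 0.05 43 -11.1960166032991
face 0.1 33 -9.935882051277865
face 0.15 29 -10.558118353169295
top z 0.23294935850298565 [-0.02721549  0.23549945]
```

View pics/wrist14.png

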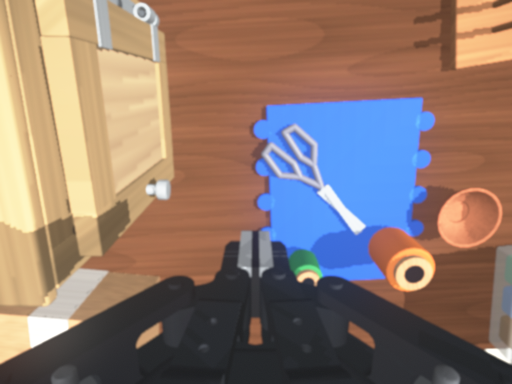

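Run:
```python
from h import *
a=cv2.imread('pics/top0.png').astype(int);b=cv2.imread('pics/top14.png').astype(int)
d=(abs(a-b).max(-1)>40).astype(np.uint8)
n,l,st,c=cv2.connectedComponentsWithStats(d)
print([tuple(x) for x in st[1:] if x[4]>15])
```

```text
[(np.int32(327), np.int32(21), np.int32(185), np.int32(352), np.int32(20190)), (np.int32(436), np.int32(118), np.int32(5), np.int32(22), np.int32(62)), (np.int32(359), np.int32(138), np.int32(13), np.int32(71), np.int32(292)), (np.int32(366), np.int32(148), np.int32(24), np.int32(59), np.int32(621)), (np.int32(389), np.int32(148), np.int32(3), np.int32(41), np.int32(67)), (np.int32(159), np.int32(198), np.int32(83), np.int32(23), np.int32(523)), (np.int32(181), np.int32(201), np.int32(33), np.int32(7), np.int32(95))]
```

View pics/top14.png

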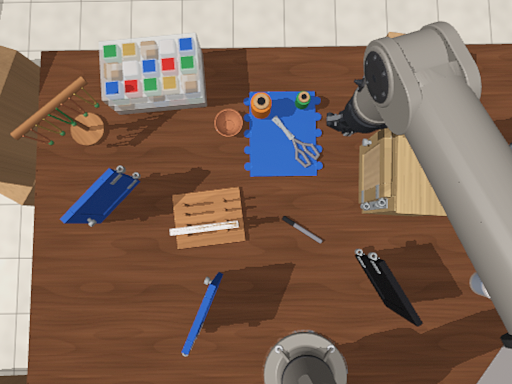

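The top view shows only the door and the arm changed. Board, scissors, reels, dish and marker are where they were, and the door lies flat along the cabinet front. I'm handing the job in.

```bash
python3 -c "
from cell import env,job
print(env.get_state()['time'],env.get_state()['force']); job.job_done()"
```

```text
42.0583 [ 0.7593613   0.47269071 -0.01399255]
the job is handed in; nothing more can be done
```

The door is hung on both pins and shut, the gripper is well clear, and the job was handed in at about 42 s.

- **Hanging:** I gripped the door by its top rail, lifted it out of the rack and lowered it 60° open. It went onto the pins without contact until it met the seat, where the last 2 cm/s descent stopped on a 4 N limit.
- **Seat check:** The upper knuckle's mouth measured z = 0.180, against a measured shoulder of about 0.180. The pin was visible through the knuckle.
- **Shutting:** The first closing pushes stopped too early. The likely cause was the finger linkage touching the cabinet's top edge, though at low force, with stops set at 5 and 8 N. The second try, pushing high on the door, left the bottom leaning out about 2 mm. A third gentle push at mid-height on the free stile came to a firm stop twice at the same place.

**Last checks:**
- **Gap:** The door is upright, with its outside face about 20.0 mm from the cabinet face near the free edge, against 19.5 mm ideal. The 0.5 mm difference is probably measurement error, but I could not rule out a slight rebound off the bumpers.
- **Sag:** The free edge hangs about 5 mm low (0.03 rad), which matches the clearance between pins and knuckles.
- **Bystanders:** Comparing the top view before and after showed no change in the rest of the scene, apart from areas the arm covers.

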